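# Let the ratchet clamp back off and move the bracket to the parts pen

### The job

Lift the clamp's sprung pawl by its paddle, gently and without straining it against its stop, and keep it up until the moving jaw has run all the way back with the bracket still standing in the clamp; then let the pawl drop back down. Take the freed grey bracket out and stand it upright on its foot in the empty bay of the parts pen, leaving the other parts in the pen undisturbed.

Things in the scene. Friction and masses are not known exactly. Their poses are not given: they have to be found in the camera images.
- paddle (a point): middle of the lower front edge of the pawl's steel release paddle, a level plate at one end of the clamp: 94 mm wide (y), 23 deep (x), 5 thick, underside 72 mm above the cart, open space below. Fixed ears 2 mm behind it rise to 78 mm: no room to pinch, so lift from beneath the front edge with a tilted finger. x: level, from paddle to bracket (to the robot's left); z up (they tip with the pawl)
- pawl (a joint): pawl angle, rad: 0 = down in the ratchet teeth, grows as the paddle rises; nose clears the teeth at about 0.13 (front edge 13 mm up), rigid stop at 0.20. Hinge 99 mm along +x from point paddle, 4 mm lower. Lifting takes about 5 N at the front edge; over 20 N of finger force strains it. Let go, it springs down and catches the next tooth
- jaw (a joint): how far the moving jaw has backed off, m: 0 = clamped, 0.029 = fully back (towards the paddle). Spring and damper run it back by itself in about 2 s while the pawl is held clear; if the pawl drops early it catches again at the next tooth (every 9.7 mm). Steel, 66 mm wide, top 32 mm above the cart
- clamp_seat (a point): point on the clamp's bed, 10 mm above the cart, under the middle of the clamped bracket, between the jaws; axes as the paddle's at rest. Jaws stand 22 to 26 mm above the bed. The ratchet housing (cheeks up to 84 mm above the cart) ends 63 mm from this point along -x
- bracket_web (a point): centre of the upright web of the loose grey L bracket (0.14-0.28 kg), 35 mm above its underside. Web 8 mm thick (x), 44 wide (y), 70 high; foot 40 long (x), 44 wide, 8 thick, reaching 36 mm along +x from here. z up when standing; in the clamp x points as the clamp's. Grasp across y from above. When the jaw leaves, a sprung pad shoves it 3 mm along -x
- bay (a point): centre of the floor (3 mm above the cart top) of the empty bay of the fixed steel parts pen; the bay is 124 mm (x) by 116 mm (y) inside, walls 3 mm thick and 28 mm high above the cart. The other bay, holding the other parts, is on its -y side. x points away from the robot, z up
- window: smoky plastic coin window, 50 x 36 x 4 mm with a ridge 8 mm high, lying in the other bay; origin at the centre of its underside
- coin_lever: chrome coin return lever, about 75 mm long, 8 mm high, lying in the other bay; origin under its middle
- pin0: brass retaining pin, 30 mm long, 9 mm head, lying in the other bay
- pin1: second brass retaining pin, the same
Not all that is in view belongs to the job. Of the things shaped like the part that bears bracket_web, the grey one is meant.

How it is judged:
By the outcome, as a careful person would: the job done as asked, in the order asked, and still so for the second after the job is handed in, with the robot touching nothing.
It also fails if it takes over 62 s, if anything falls off the work surface, if the arm or the gripper's body presses on something with over 40 N, if the wrist force passes 120 N, or if a joint passes its speed limit or range.

### The arm

A 7-joint arm with a two-finger parallel gripper is mounted at the origin on the work surface. World frame = base frame: x ahead of the robot, y to its left, z up, the work surface at z = 0. Lengths are in m, angles in rad, forces in N, time in s.
With the tool pointing down it reaches from about 0.4 to 0.85 m from the base axis. Payload 6.9 kg.
Tool frame: the origin (TCP) lies midway between the tips of the shut fingers; the grasp point (between the pads) lies behind it (ctrl.pinch_z is the z of the grasp point in the tool frame, in m); z points along the fingers, y is the line along which they close (so a half turn about z gives the same grasp; the last joint's range is limited). The gripper opens to 85 mm and grips with 20 to 120 N. Pads are 22 mm wide; open, the fingers measure 114 mm over their backs; the gripper's body (76 mm by 85 mm) begins 54 mm behind the grasp point. The pads swing forward as they close: fully open they stand 13 mm farther back than shut.
Start: joints at [-1.016, 0.507, -0.238, 1.5, 0.126, 1.149, -0.155], TCP at [0.271, 0.563, 0.196] pointing down, gripper open.
Joint ranges: [-3.08, 3.08], [-0.24, 2.05], [-1.43, 1.35], [0, 2.5], [-1.52, 4.66], [0.17, 1.96], [-2.89, 2.89]. Speed limits (rad/s): [2.39, 2.39, 3.14, 3.14, 3.14, 3.14, 3.14].

### API

Orientations are given as a unit quaternion [w, x, y, z].
In Python, from station import ctrl, get_state, vision, ticket, models gives the robot as it stands. Calls block until the motion is done:
- ctrl.movep(position, orientation): joint-space move of the TCP to a pose.
- ctrl.movel(position, frame=None, max_speed=0.15): straight line of the TCP; frame=None keeps the orientation; max_speed is the mean speed in m/s.
- ctrl.set_joints(angles): joint-space move.
- ctrl.ungrasp() and ctrl.close_gripper(force=None): open the fingers fully, or close them until they stop; force is the grip in N (None keeps the last).
- ctrl.pause(seconds).
- ctrl.ik(position, orientation): joint angles nearest the present ones, or None.
- get_state(): the state.
- vision.grab_frame(name): name is "scene" or "top" or "wrist"; returns (picture, depth): 420x560x3 uint8, blue, green, red; 420x560 float32, m along the optical axis (not along the pixel's ray), 0 where there is no reading.
- vision.camera_info(name): a dict with "mtx" (3x3 intrinsics, pixels), "dist_coeffs" ([k1, k2, p1, p2, k3] as OpenCV has them; the pictures are not rectified), "R" (3x3) and "t" (3): a world point X has camera coordinates R X + t; the wrist camera has in their place "hand_eye" (4x4, takes a point from camera to tool coordinates, whose origin is the TCP and whose axes are the flange's). Camera axes: x right, y down, z forward; pixel columns grow to the right and rows downward; lengths in m; the calibration is good to about 2 mm. A picture is of the moment at which its call begins: read the wrist's pose just before it. camera_info takes no time and is no camera call.
A pose or a line that the arm cannot do raises ctrl.Unreachable and nothing moves.
- ticket.close_job(): hands the job in; it is judged then, once.
Trained networks look in the newest picture that a camera, given by its name, has taken for a name from the list of things; names that differ only in an ending like _2 or _b are one class to them, and where a whole thing is asked for, a point or a joint stands for the part that bears it (a point fixed in the world has none). Each returns a list of dicts, best first, with "p" (0 to 1); they miss things now and then, are a little off and sometimes report something else, mostly with a low value. They report only what shows in the picture. A call takes as long as a camera call. They do not tell look-alikes from the thing itself.
- models.recognise(camera, target): "point" ([column, row] in pixels, amid what is visible of it).
- models.masks_of(camera, target): "mask" (420x560 bool, what is visible of it) and "point" ([column, row] in pixels, amid what is visible of it).
The state is a dict: "time": time; "qpos": joint angles; "qd": joint speeds; "tau": joint torques, N m; "tcp_pos": TCP position; "eef_rot": TCP orientation; "contact_force": force on the tool from outside, world axes, zero at the start; "wrist_torque": the same for the moment, N m; "width": finger opening in m; "gripper_force": force on a finger pad.
Only numpy, scipy, OpenCV 4.12 (cv2) and the standard library are available. Lean on these libraries where they do the work, as an engineer would, in place of code of your own. Each camera call takes 0.05 s, during which the arm holds its last target. There are 200 camera calls.

## Working session

There is one attempt and no reset: what is moved stays moved. The work goes in short steps, each a Python script; the robot and the scene stay as the last script left them, time stands still between calls to the robot, and variables do not carry over. Pictures are saved under pics/ and viewed, at most 10 in all, crops included, and the job is handed in when it is done.

```bash
ls; mkdir -p pics
python3 - <<'E'
from station import ctrl,get_state,vision,models
import cv2,numpy as np
s=get_state();print(s,ctrl.pinch_z)
ims=[]
for c in("scene","top"):
    im,d=vision.grab_frame(c);cv2.imwrite(f"pics/{c}0.png",im);np.save(f"pics/{c}0.npy",d)
    K=vision.camera_info(c);print(c,{k:np.round(v,3).tolist() for k,v in K.items()})
    for t in("paddle","pawl","jaw","bracket_web","bay","clamp_seat","window","coin_lever","pin0"):
        for r in models.recognise(c,t)[:4]:
            u,v=map(int,r["point"]);print(c,t,round(r["p"],2),u,v,d[v,u])
E
```

```text
pics
{'time': 0.0, 'qpos': array([-1.01653695,  0.50830723, -0.23753146,  1.50112258,  0.12574004,
        1.14891286, -0.15478614]), 'qd': array([-1.41693055e-03, -1.12431256e-03, -8.61425404e-06,  3.59805896e-04,
       -5.85145370e-04, -5.22484106e-04,  1.58651648e-03]), 'tau': array([-2.49454081e-05, -6.20571756e+01, -2.18700372e+00, -2.49664485e+01,
        1.25230828e-02,  1.21344803e-02, -1.05025151e-05]), 'tcp_pos': array([0.27099309, 0.56257123, 0.19555252]), 'eef_rot': array([-1.60700592e-04,  2.22476084e-01,  9.74937753e-01, -8.63063916e-04]), 'contact_force': array([ 0.00187255, -0.69752872,  0.50932551]), 'wrist_torque': array([-0.00263538,  0.04823671,  0.00406526]), 'gripper_force': 0.0, 'width': 0.0856039209612965} -0.0187
scene {'mtx': [[434.85, 0.0, 279.506], [0.0, 434.85, 208.554], [0.0, 0.0, 1.0]], 'dist_coeffs': [0.019, 0.0, 0.0, 0.0, 0.0], 'R': [[0.255, 0.967, 0.008], [0.521, -0.13, -0.843], [-0.814, 0.219, -0.537]], 't': [-0.214, -0.255, 1.528]}
scene paddle 0.64 294 196 1.0441328
scene paddle 0.33 340 213 1.0570908
scene pawl 0.95 294 196 1.0441328
scene jaw 0
[... 305 characters left out ...]
[381.48, 0.0, 278.558], [0.0, 381.48, 207.268], [0.0, 0.0, 1.0]], 'dist_coeffs': [-0.035, 0.0, 0.0, 0.0, 0.0], 'R': [[0.037, -0.999, -0.0], [-0.975, -0.036, -0.221], [0.221, 0.009, -0.975]], 't': [0.036, 0.618, 0.699]}
top paddle 0.67 255 225 0.8111035
top paddle 0.29 218 225 0.7558207
top pawl 0.6 254 227 0.7518644
top pawl 0.36 190 208 0.8215305
top bracket_web 0.68 124 222 0.82293314
top bracket_web 0.6 192 210 0.7563206
top bracket_web 0.58 197 151 0.8596099
top bay 0.57 383 269 0.80588
top bay 0.16 428 267 0.8003186
top clamp_seat 0.87 219 224 0.7552051
top window 0.89 430 267 0.8028068
top coin_lever 0.6 408 266 0.80120724
top pin0 0.6 404 290 0.7978418
top pin0 0.48 425 292 0.78941864
```

Run:
```python
import cv2
a=cv2.imread("pics/top0.png")[110:350,80:480];cv2.imwrite("pics/t0c.png",cv2.resize(a,(800,480),interpolation=2))
a=cv2.imread("pics/scene0.png")[130:310,110:430];cv2.imwrite("pics/s0c.png",cv2.resize(a,(800,450),interpolation=2))
```

```text
(no output)
```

View pics/t0c.png

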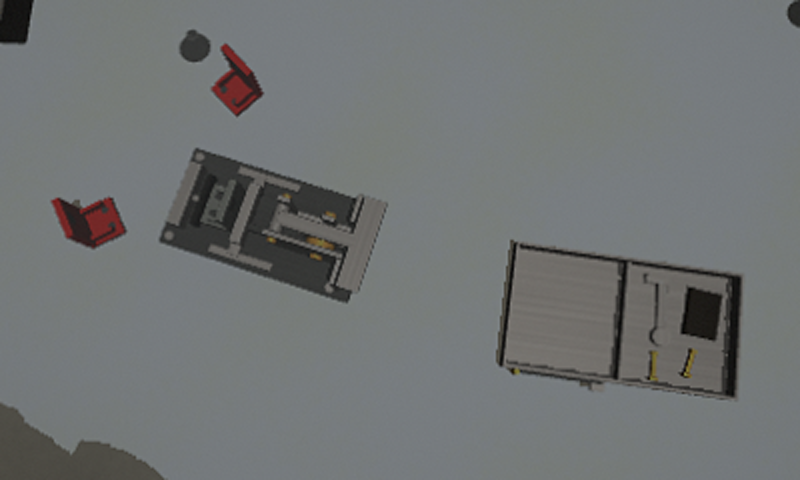

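View pics/s0c.png

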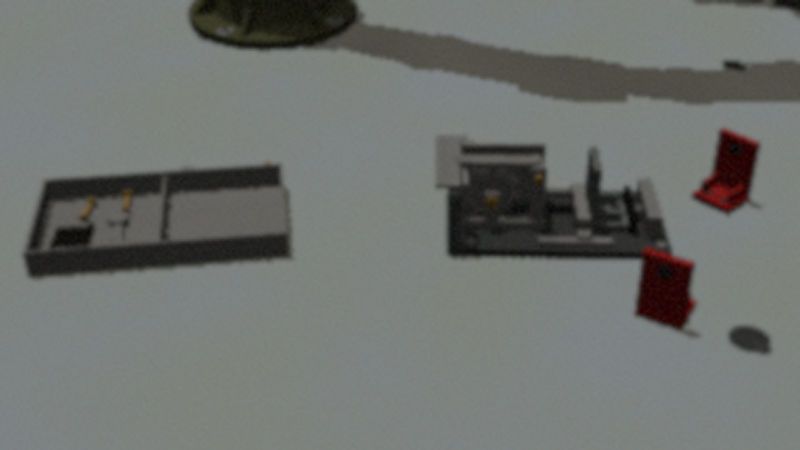

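The top view shows the pen at the right with its empty bay at crop (565,310) and the parts in the other bay. The clamp is at the left, with the paddle at crop (363,245) and the grey bracket at (220,203). The two red brackets are decoys. Next I measure from depth.

```bash
cat > h.py <<'E'
import numpy as np,cv2
from station import ctrl,get_state,vision,models
from scipy.spatial.transform import Rotation as R
def cloud(c,d,T=None):
    K=vision.camera_info(c);v,u=np.mgrid[:420,:560]
    p=cv2.undistortPoints(np.stack([u,v],-1).reshape(-1,1,2).astype(np.float64),K["mtx"],np.array(K["dist_coeffs"])).reshape(420,560,2)
    X=np.dstack([p*d[...,None],d])
    if T is None: return (X-np.array(K["t"]))@np.array(K["R"])
    X=X@np.array(K["hand_eye"])[:3,:3].T+np.array(K["hand_eye"])[:3,3]
    return X@T[0].T+T[1]
def rot(q): return R.from_quat(np.roll(q,-1)).as_matrix()
def quat(M): return np.roll(R.from_matrix(M).as_quat(),1)
def wrist():
    s=get_state();im,d=vision.grab_frame("wrist");return im,cloud("wrist",d,(rot(s["eef_rot"]),s["tcp_pos"])),d
def rect(P):
    r=cv2.minAreaRect((P[:,:2]*1000).astype(np.float32));return np.round(r[0],1),np.round(r[1],1),round(r[2],1)
E
python3 - <<'E'
from h import *
for c in("top","scene"):
    d=np.load(f"pics/{c}0.npy");X=cloud(c,d)
    ok=d>0
    z=X[...,2];inb=ok&(X[...,0]>.2)&(X[...,0]<.9)&(abs(X[...,1])<.6)
    print(c,"table z",np.median(z[inb&(abs(z)<.02)]))
    if c=="top":
        m=np.zeros_like(ok);m[195:265,245:280]=1
        P=X[m&(z>.062)&(z<.09)&ok];print("paddle",len(P),np.median(P[:,2]),rect(P))
        m=np.zeros_like(ok);m[190:232,170:210]=1
        P=X[m&(z>.065)&(z<.095)&ok];print("bracket",len(P),np.median(P[:,2]),rect(P),P.mean(0))
        m=np.zeros_like(ok);m[225:315,325:455]=1
        P=X[m&(z>.018)&(z<.04)&ok];print("pen",len(P),rect(P),np.median(P[:,2]))
        m=np.zeros_like(ok);m[180:265,155:280]=1
        P=X[m&(z>.003)&(z<.1)&ok];print("clamp",len(P),rect(P))
        for uv in [(262,232),(255,250),(265,212),(190,211),(202,214),(335,232),(391,242),(388,299),(331,294),(360,265)]:print(uv,np.round(X[uv[1],uv[0]],3))
    else:
        m=np.zeros_like(ok);m[180:210,280:300]=1
        P=X[m&(z>.062)&(z<.09)&ok];print("paddle",len(P),np.median(P[:,2]),rect(P))
        m=np.zeros_like(ok);m[185:235,335:360]=1
        P=X[m&(z>.06)&(z<.095)&ok];print("bracket",len(P),rect(P),P.mean(0),P[:,2].max())
E
```

```text
top table z 0.0003005251099400077
paddle 760 0.0771250741958818 (array([567.3, 103.4]), array([45.5, 93.8]), 74.2)
bracket 133 0.07926550444954811 (array([602.5, 229.4]), array([ 8.6, 43.8]), 74.1) [0.60165654 0.22850455 0.0773577 ]
pen 1028 (array([ 498.9, -180.1]), array([242.3, 140.4]), 84.1) 0.026543602534124015
clamp 5282 (array([594.7, 191.5]), array([183.5, 269.3]), 2.2)
(262, 232) [0.564 0.089 0.075]
(255, 250) [0.528 0.101 0.077]
(265, 212) [0.604 0.085 0.08 ]
(190, 211) [0.6   0.234 0.08 ]
(202, 214) [0.604 0.22  0.033]
(335, 232) [ 0.582 -0.065 -0.001]
(391, 242) [ 0.564 -0.186  0.001]
(388, 299) [ 0.444 -0.173  0.016]
(331, 294) [ 0.45  -0.058 -0.001]
(360, 265) [ 0.512 -0.119  0.001]
scene table z 0.0008997433977922917
paddle 306 0.07746353543574248 (array([569.4, 101.3]), array([36.6, 95.3]), 74.7)
bracket 75 (array([606.5, 230. ]), array([ 8.4, 48. ]), 75.2) [0.61138729 0.22786099 0.07453123] 0.08252729240362582
```

```bash
cat >> h.py <<'E'
a=np.deg2rad(74.2);UX=np.array([np.cos(a),np.sin(a),0]);UY=np.array([-np.sin(a),np.cos(a),0]);UZ=np.array([0,0,1.])
def tilt(al,s=1): # finger direction al rad below horizontal toward +UX
    z=np.cos(al)*UX-np.sin(al)*UZ; y=s*UY; return np.stack([np.cross(y,z),y,z],1)
E
python3 - <<'E'
from h import *
d=np.load("pics/top0.npy");X=cloud("top",d);z=X[...,2]
m=np.zeros(d.shape,bool);m[195:265,235:285]=1
P=X[m&(z>.070)&(z<.085)];B=np.array([.6025,.2294,0])
q=np.c_[(P-B)@UX,(P-B)@UY]*1000
for lo in range(-50,50,10):
    k=q[(q[:,1]>=lo)&(q[:,1]<lo+10)]
    if len(k):print(lo,np.round(np.percentile(k[:,0],[0,3,97,100]),1),len(k))
print("y range",q[q[:,0]<-120][:,1].min(),q[q[:,0]<-120][:,1].max())
F=B-.152*UX;print(F)
for al in (20,30,40,50):
  for s in(1,-1):
    for st in(.06,0):
      M=tilt(np.deg2rad(al),s);q0=ctrl.ik(F-st*M[:,2]+[0,0,.058],quat(M));print(al,s,st,None if q0 is None else np.round(q0,2))
E
```

```text
-50 [-153.3 -152.5 -125.  -123.8] 52
-40 [-153.3 -152.7 -124.7 -124. ] 76
-30 [-153.5 -152.8 -124.2 -123.2] 71
-20 [-153.6 -152.3 -126.6 -124.5] 63
-10 [-153.4 -152.1  -89.8  -86.9] 144
0 [-153.4 -152.2  -92.3  -90. ] 133
10 [-153.5 -152.4 -100.   -95.9] 88
20 [-153.4 -152.7 -103.8  -98.8] 89
30 [-153.5 -152.4 -124.7 -123.9] 77
40 [-153.5 -152.9 -125.  -124. ] 50
y range -47.28841041359454 46.4965466057749
[0.5611134  0.08314286 0.        ]
20 1 0.06 [ 0.25  1.04  0.55  1.98 -1.33  1.73 -1.64]
20 1 0 [ 0.27  1.02  0.36  2.02 -1.39  1.54 -1.65]
20 -1 0.06 [ 0.98  1.03 -0.62  1.97 -0.89  0.88  1.04]
20 -1 0 [ 0.89  1.06 -0.64  2.01 -1.01  0.78  1.14]
30 1 0.06 [-0.01  1.06  0.95  2.01 -1.38  1.88 -1.67]
30 1 0 [ 0.09  0.94  0.55  2.05 -1.41  1.52 -1.73]
30 -1 0.06 [ 0.93  0.88 -0.64  2.   -0.84  0.78  0.89]
30 -1 0 [ 0.87  0.96 -0.7   2.04 -0.91  0.63  0.95]
40 1 0.06 [-0.17  1.03  1.15  2.02 -1.37  1.86 -1.77]
40 1 0 [-0.25  1.11  1.15  2.06 -1.48  1.87 -1.76]
40 -1 0.06 [ 0.79  0.73 -0.53  2.01 -0.82  0.75  0.77]
40 -1 0 [ 0.8   0.84 -0.7   2.04 -0.79  0.54  0.72]
50 1 0.06 [-0.3   0.9   1.15  2.01 -1.31  1.63 -1.94]
50 1 0 [-0.36  1.    1.15  2.05 -1.43  1.64 -1.91]
50 -1 0.06 [ 0.51  0.58 -0.25  2.   -0.84  0.79  0.69]
50 -1 0 [ 0.57  0.69 -0.46  2.03 -0.81  0.58  0.65]
```

```bash
cat >> h.py <<'E'
AL=np.deg2rad(35);MT=tilt(AL,-1);QT=quat(MT);N=MT[:,0]
FE=np.array([.6025,.2294,0])-.1535*UX+.072*UZ   # front lower edge
INS=.010;CL=.006
TIP=FE+INS*UX-(INS*np.tan(AL)+CL)*UZ-.011*N     # TCP under the edge, CL below contact
E
python3 - <<'E'
from h import *
print(np.round(vision.camera_info("wrist")["hand_eye"],3).tolist())
ctrl.close_gripper(30)
ctrl.movep(TIP-.10*UX-.02*UY*0+.17*UZ,QT);s=get_state();print(s["time"],s["tcp_pos"],np.round(s["qpos"],2))
ctrl.movep(TIP-.06*UX+[0,0,.0],QT);ctrl.pause(.2);s=get_state();print(s["time"],s["tcp_pos"],TIP,np.round(s["qpos"],2),s["contact_force"],s["width"])
im,P,d=wrist();cv2.imwrite("pics/w1.png",im)
im,d=vision.grab_frame("scene");im=cv2.resize(im[100:310,150:430],(560,420))
cv2.imwrite("pics/s1.png",np.vstack([im]) )
w=cv2.imread("pics/w1.png");cv2.imwrite("pics/c1.png",cv2.resize(np.hstack([w,im]),(800,300)))
z=P[...,2];m=(d[0]>=0) if 0 else (z>.066)&(z<.086)
q=(P-FE)@np.stack([UX,UY,UZ],1)*1000
k=m&(abs(q[...,1])<46)&(q[...,0]>-10)&(q[...,0]<20);print("edge",np.percentile(q[k][:,0],[1,5,50]),np.median(q[k][:,2]),k.sum())
E
```

```text
[[0.001, -0.962, -0.272, 0.07], [1.0, 0.0, 0.001, 0.001], [-0.001, -0.272, 0.962, -0.178], [0.0, 0.0, 0.0, 1.0]]
4.1333 [ 0.53451155 -0.00958772  0.2202053 ] [ 0.51  0.55  0.11  1.89 -0.98  1.34  0.91]
5.0667 [0.54627488 0.02672593 0.05145137] [0.56170988 0.08525076 0.04998725] [ 0.49  0.81  0.03  2.01 -1.16  1.08  1.23] [-0.40138257 -0.57841069  0.02899371] -0.00020392386530774723
edge [1.35719998 1.82457879 7.98448389] 5.106670754806989 4069
```

View pics/c1.png

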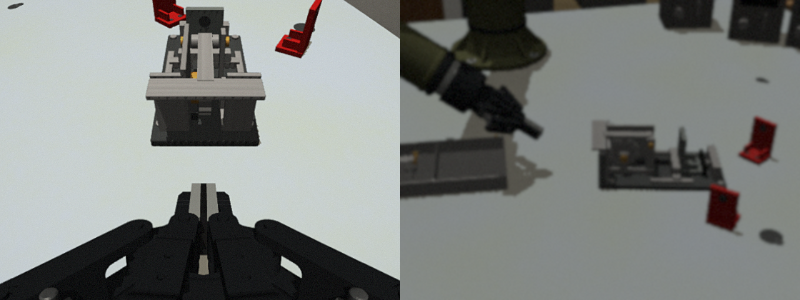

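The wrist view shows the shut fingers at (205,190), centred on the paddle at (206,88), with clear space below it. I'll go under and lift with force checks.

Run:
```python
from h import *
T=TIP+.001*UX
ctrl.movel(T-.0015*UZ,max_speed=.06);ctrl.pause(.2);s=get_state()
f0=s["contact_force"];print(s["time"],s["tcp_pos"]-T,f0)
z0=None;c=-.0015
while c<.035:
    c+=.001
    ctrl.movel(T+c*UZ,max_speed=.02);s=get_state();f=s["contact_force"]-f0;z=s["tcp_pos"][2]
    print(round(c,4),round(z,4),np.round(f,1))
    if z0 is None and f[2]<-1.5: z0=z;print("contact",s["time"])
    if np.linalg.norm(f)>13: print("HIGH");break
    if z0 is not None and z-z0>.0155: break
print(get_state()["time"])
```

```text
6.5333 [ 6.67461776e-05 -4.58121313e-04 -1.57882937e-03] [-0.03345308 -0.39488665  0.71521244]
-0.0005 0.0496 [ 0.1  0.9 -0. ]
0.0005 0.0506 [-0.3  0.1 -1.6]
contact 7.0333
0.0015 0.0516 [-0.1  0.5 -0.5]
0.0025 0.0526 [ 0.1  0.8 -0.9]
0.0035 0.0536 [-0.   0.8 -0.4]
0.0045 0.0545 [-1.3  0.3 -1.6]
0.0055 0.0556 [ 0.3  0.7 -0.6]
0.0065 0.0565 [-0.2 -0.3 -0.6]
0.0075 0.0575 [ 0.3  0.7 -0.7]
0.0085 0.0586 [ 1.1 -0.1 -0.5]
0.0095 0.0595 [-0.4  0.4 -0.2]
0.0105 0.0606 [-1.4  0.4 -0.2]
0.0115 0.0616 [0.4 1.9 0.2]
0.0125 0.0625 [-0.   0.5 -1.1]
0.0135 0.0636 [-0.5  0.4 -1.7]
0.0145 0.0646 [-0.1  0.1 -0.7]
0.0155 0.0655 [ 0.3 -0.2 -0.6]
0.0165 0.0666 [ 0.3  0.5 -0.4]
11.0333
```

Run:
```python
from h import *
s=get_state();print(s["time"],s["tcp_pos"],(s["tcp_pos"]-FE)@np.stack([UX,UY,UZ],1))
w,P,d=wrist();np.save("pics/P2.npy",P);q=(P-FE)@np.stack([UX,UY,UZ],1)*1000
i,d=vision.grab_frame("scene");i=cv2.resize(i[160:235,270:370],(560,420),interpolation=cv2.INTER_CUBIC)
cv2.imwrite("pics/c2.png",cv2.resize(np.hstack([w,i]),(800,300)))
for v in range(90,300,12):print(v,[np.round(q[v,u]).astype(int).tolist() for u in(230,276,300,350)])
```

```text
11.0333 [0.56201539 0.08621242 0.06656517] [ 4.69917374e-03 -3.21319690e-05 -5.43483263e-03]
90 [[249, 59, -71], [153, 7, -9], [152, -11, -9], [248, -69, -71]]
102 [[227, 56, -71], [151, 7, -19], [153, -12, -20], [227, -66, -71]]
114 [[194, 52, -62], [152, 8, -31], [152, -12, -31], [207, -64, -71]]
126 [[174, 50, -61], [96, 6, 0], [97, -9, 0], [189, -62, -72]]
138 [[159, 49, -62], [141, 8, -47], [77, -9, 6], [171, -60, -71]]
150 [[136, 46, -56], [129, 8, -49], [67, -8, 6], [143, -56, -62]]
162 [[122, 45, -55], [115, 7, -50], [56, -8, 6], [127, -54, -61]]
174 [[108, 43, -55], [102, 7, -50], [46, -8, 6], [108, -51, -55]]
186 [[100, 43, -61], [57, 6, -15], [37, -8, 7], [100, -51, -61]]
198 [[30, 29, 5], [49, 6, -16], [29, -7, 6], [29, -34, 6]]
210 [[21, 28, 6], [21, 5, 6], [22, -7, 5], [22, -33, 5]]
222 [[14, 28, 5], [14, 5, 6], [14, -7, 5], [13, -32, 6]]
234 [[6, 27, 5], [7, 5, 5], [6, -7, 6], [6, -31, 6]]
246 [[3, 27, 0], [42, 6, -59], [44, -10, -61], [27, -39, -36]]
258 [[26, 35, -49], [-22, 4, 29], [-21, -6, 27], [27, -41, -50]]
270 [[26, 37, -62], [-30, 4, 34], [-31, -5, 35], [24, -42, -60]]
282 [[16, 36, -61], [-38, 3, 39], [-38, -5, 39], [17, -42, -62]]
294 [[13, 36, -71], [-45, 3, 44], [-45, -4, 44], [13, -42, -71]]
```

View pics/c2.png

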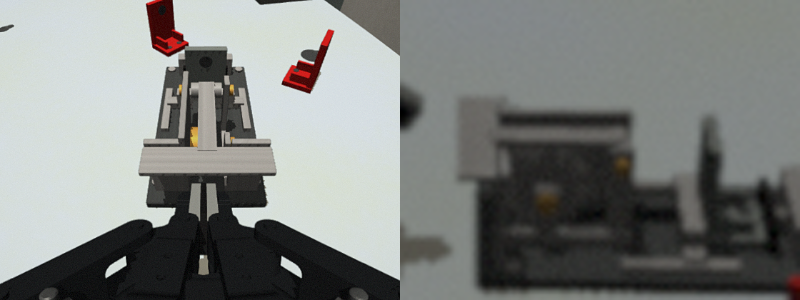

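The paddle is still at rest at pixel (207,160). The finger tip is thinner than I assumed and reaches only about 3 mm under the edge. I'll back down, go 6 mm deeper and continue lifting until I get a sustained contact force.

Run:
```python
from h import *
def F(n=4):
    r=[]
    for _ in range(n): r.append(get_state()["contact_force"]);ctrl.pause(.02)
    return np.mean(r,0)
A=get_state()["tcp_pos"].copy()
B0=A-.006*UZ; ctrl.movel(B0,max_speed=.05)
T=B0+.006*UX; ctrl.movel(T,max_speed=.03);ctrl.pause(.1);f0=F(8);print(get_state()["time"],f0)
z0=None;c=0
while c<.04:
    c+=.001
    ctrl.movel(T+c*UZ,max_speed=.03);f=F()-f0;z=get_state()["tcp_pos"][2]
    print(round(c,4),round(z,4),np.round(f,1))
    if z0 is None and f[2]<-2.5: z0=z;print("contact",get_state()["time"])
    if np.linalg.norm(f)>13: print("HIGH");break
    if z0 is not None and z-z0>.006: break
print(get_state()["time"])
w,P,d=wrist();q=(P-FE)@np.stack([UX,UY,UZ],1)*1000
for v in range(190,270,8):print(v,[np.round(q[v,u]).astype(int).tolist() for u in(230,276,300,350)])
```

```text
11.9833 [-0.44727638  0.12986066 -0.00356905]
0.001 0.0615 [ 0.5 -0.  -0.4]
0.002 0.0625 [0.6 0.1 0.1]
0.003 0.0635 [ 0.1 -0.5 -0. ]
0.004 0.0645 [ 1.   0.  -0.5]
0.005 0.0655 [ 0.  -0.3 -0.2]
0.006 0.0665 [ 0.5 -0.2  0.3]
0.007 0.0675 [ 0.4  0.1 -0.3]
0.008 0.0685 [ 0.4 -0.3 -0.2]
0.009 0.0695 [-0.   0.1  0.2]
0.01 0.0705 [ 0.5 -0.3  0.1]
0.011 0.0715 [ 0.8 -0.  -0.2]
0.012 0.0725 [ 0.1 -0.3 -0.1]
0.013 0.0735 [0.4 0.2 0.2]
0.014 0.0745 [ 0.9 -0.6  0. ]
0.015 0.0755 [ 0.9 -0.3 -0. ]
0.016 0.0765 [ 0.2 -0.1 -0. ]
0.017 0.0775 [ 0.3 -0.3  0.2]
0.018 0.0785 [ 0.4 -0.1  0.1]
0.019 0.0795 [ 0.2  0.2 -0.1]
0.02 0.0805 [ 0.1 -0.3  0.3]
0.021 0.0815 [ 0.4 -0.3  0.2]
0.022 0.0825 [ 0.4 -0.  -0.4]
0.023 0.0835 [ 0.6 -0.4  0.1]
0.024 0.0845 [ 0.7 -0.1  0.3]
0.025 0.0855 [0.2 0.  0.1]
0.026 0.0865 [ 0.4 -0.  -0.3]
0.027 0.0875 [ 0.6  0.1 -0.1]
0.028 0.0885 [ 0.4 -0.1 -0.1]
0.029 0.0895 [ 0.5 -0.3  0.3]
0.03 0.0905 [0.5 0.3 0.3]
0.031 0.0915 [ 0.6 -0.9 -0.2]
0.032 0.0925 [ 0.5 -0.5  0.5]
0.033 0.0935 [ 0.7 -0.2  0.1]
0.034 0.0945 [ 0.1  0.1 -0.2]
0.035 0.0955 [ 0.5  0.  -0. ]
0.036 0.0965 [ 0.6 -0.4  0. ]
0.037 0.0975 [ 0.7 -0.3  0.1]
0.038 0.0985 [ 0.5 -0.3  0.5]
0.039 0.0995 [0.8 0.2 0.3]
0.04 0.1005 [ 0.4 -0.2 -0.4]
24.65
190 [[134, 50, -62], [122, 8, -49], [133, -13, -61], [142, -60, -71]]
198 [[123, 49, -61], [113, 8, -49], [123, -13, -61], [132, -59, -71]]
206 [[109, 47, -55], [104, 8, -49], [114, -13, -60], [114, -56, -61]]
214 [[103, 46, -58], [96, 8, -50], [105, -12, -61], [106, -55, -62]]
222 [[97, 46, -61], [62, 6, -15], [45, -9, 6], [97, -54, -61]]
230 [[88, 45, -61], [54, 6, -15], [39, -9, 6], [89, -53, -62]]
238 [[81, 45, -61], [49, 6, -16], [33, -9, 6], [81, -52, -61]]
246 [[28, 32, 6], [45, 6, -20], [28, -8, 6], [28, -38, 6]]
254 [[23, 32, 5], [23, 5, 5], [23, -8, 5], [22, -37, 6]]
262 [[18, 32, 5], [-18, 4, 64], [-18, -5, 64], [17, -36, 6]]
```

Run:
```python
from h import *
s=get_state();M=rot(s["eef_rot"]);print(s["tcp_pos"],np.round(M-MT,3).tolist(),s["width"],np.round((s["tcp_pos"]-FE)@np.stack([UX,UY,UZ],1),4))
w,P,d=wrist();t=(P-s["tcp_pos"])@M*1000
k=(abs(t[...,1])<30)&(abs(t[...,0])<40)&(t[...,2]<30)&(t[...,2]>-70)
for z in range(-60,30,6):
    b=k&(t[...,2]>=z)&(t[...,2]<z+6)
    if b.any():
        q=t[b];vv,uu=np.where(b);print(z,len(q),"x",np.round(np.percentile(q[:,0],[5,50,95])),"y",np.round([q[:,1].min(),q[:,1].max()]),"uv",uu.min(),uu.max(),vv.min(),vv.max())
cv2.imwrite("pics/w3.png",w)
```

```text
[0.56365034 0.09197897 0.10049848] [[0.0, -0.0, 0.0], [0.0, -0.0, -0.0], [-0.0, 0.0, -0.0]] 0.00022426333289042916 [ 0.0107 -0.      0.0285]
-60 576 x [ 8.  9. 12.] y [-14.  13.] uv 245 324 273 293
-54 514 x [ 8.  9. 12.] y [-14.  13.] uv 247 322 266 284
-48 440 x [ 8. 12. 13.] y [-14.  13.] uv 248 320 259 278
-42 206 x [ 8. 12. 12.] y [-13.  12.] uv 254 316 256 270
0 4 x [-24. -24. -23.] y [-28. -22.] uv 234 244 285 287
6 502 x [-26. -22. -20.] y [-30.  30.] uv 231 341 273 289
12 607 x [-20. -17. -15.] y [-30.  30.] uv 232 339 261 278
18 943 x [-16. -13. -11.] y [-30.  30.] uv 233 338 237 266
24 943 x [-12.  -9.  -1.] y [-30.  30.] uv 234 337 226 255
```

View pics/w3.png

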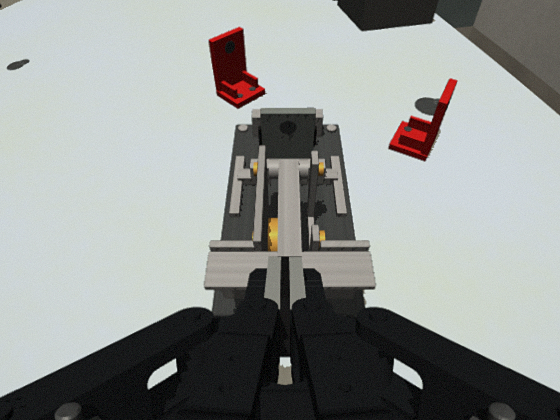

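Measured in the wrist depth, the real finger tips end about 39 mm short of the reported TCP. The pads end at pixel (287,257), and the gap seen in the scene view agrees. I'll apply that offset.

```bash
cat > lift.py <<'E'
from h import *
C=np.stack([UX,UY,UZ],1)
def W(x,z,y=0): return FE+C@np.array([x,y,z])/1000
ctrl.movel(W(11.5,-44.2),max_speed=.12)
T=W(36.5,-44.2);ctrl.movel(T,max_speed=.08);ctrl.pause(.15)
f0=np.mean([get_state()["contact_force"]],0);print(get_state()["time"],f0)
z0=None;c=0
while True:
    fine=z0 is None or z-z0>.011
    c+=.001 if fine else .002
    ctrl.movel(T+c*UZ,max_speed=.04);s=get_state();f=s["contact_force"]-f0;z=s["tcp_pos"][2]
    print(round(s["time"],2),round(c,4),round(z,4),np.round(f,1))
    if z0 is None and f[2]<-2.8: z0=z-.0005;print("contact")
    if np.linalg.norm(f)>12: print("HIGH");break
    if z0 is not None and z-z0>.0155: break
    if z0 is None and c>.013: print("none");break
w,P,d=wrist();q=(P-FE)@C*1000
k=(q[...,0]>-3)&(q[...,0]<22)&(q[...,2]>0)&(q[...,2]<35)&(abs(q[...,1])>20)&(abs(q[...,1])<46)
g=q[k];print(len(g),np.polyfit(g[:,0],g[:,2],1) if len(g)>20 else 0)
cv2.imwrite("pics/w4.png",w);print(get_state()["time"])
E
python3 lift.py
```

```text
26.125 [ 0.6271347   0.02980802 -0.4337162 ]
26.38 0.001 0.0288 [-0.6  0.   0.4]
26.62 0.002 0.0299 [-0.9 -0.3 -0.3]
26.88 0.003 0.0309 [-0.7 -0.5  0.9]
27.12 0.004 0.0319 [-1.3 -0.3  0.6]
27.38 0.005 0.0329 [-0.8 -0.6  0.9]
27.62 0.006 0.0338 [-0.2 -0.5 -0. ]
27.88 0.007 0.0344 [-1.1  0.5 -2.7]
28.12 0.008 0.0354 [-0.9 -1.2 -4.2]
contact
28.38 0.01 0.0378 [-1.6 -1.4 -3.8]
28.62 0.012 0.04 [-1.4 -0.9 -4. ]
28.88 0.014 0.042 [-1.7 -0.4 -3.6]
29.12 0.016 0.0439 [-0.8 -0.5 -5.5]
29.38 0.018 0.0468 [0.1 0.5 1.1]
29.62 0.019 0.0472 [-0.8  0.5 -0.7]
29.88 0.02 0.0477 [-0.2  0.  -2.6]
30.12 0.021 0.0485 [-1.1  0.5 -4.4]
30.38 0.022 0.0497 [-0.7  0.6 -5.4]
30.62 0.023 0.0508 [-1.   1.  -5.1]
5379 [-0.05489823 19.76845005]
30.675
```

```bash
cat > jaw.py <<'E'
from h import *
BW=np.array([.6025,.2294,0])
def jaw(d):
    q=(cloud("top",d)-BW)@np.stack([UX,UY,UZ],1)*1000
    k=(q[...,2]>26)&(q[...,2]<38)&(abs(q[...,1])<32)&(abs(q[...,1])>8)&(q[...,0]>-70)&(q[...,0]<0)
    b=(q[...,2]>72)&(q[...,2]<86)&(abs(q[...,1])<25)&(abs(q[...,0])<15)
    return k.sum(),np.percentile(q[k][:,0],[5,50,95]) if k.any() else 0, rect(cloud("top",d)[b])
if __name__=="__main__":
    print(jaw(np.load("pics/top0.npy")))
    ctrl.pause(1.2);s=get_state();_,d=vision.grab_frame("top");print(s["time"],s["contact_force"],jaw(d))
    ctrl.pause(.5);_,d=vision.grab_frame("top");print(get_state()["time"],jaw(d))
E
python3 jaw.py
```

```text
(np.int64(160), array([-19.09428924, -10.19873927,  -3.41394683]), (array([602.5, 229.3]), array([ 8.4, 43.6]), 75.3))
31.875 [-1.49323466 -0.60025117 -5.35007838] (np.int64(111), array([-58.42815957, -36.04647792,  -5.02654534]), (array([602.1, 228. ]), array([ 9. , 43.7]), 73.3))
32.475 (np.int64(113), array([-59.41154787, -36.19394845,  -4.88265491]), (array([602. , 227.9]), array([ 9. , 43.7]), 75.4))
```

Run:
```python
from h import *
from jaw import BW
im,d=vision.grab_frame("top");print(get_state()["time"])
for dd in(np.load("pics/top0.npy"),d):
    q=(cloud("top",dd)-BW)@np.stack([UX,UY,UZ],1)*1000
    k=(q[...,2]>28)&(q[...,2]<37)&(abs(q[...,1])<32)&(abs(q[...,1])>5)&(q[...,0]>-70)&(q[...,0]<12)
    print(np.histogram(q[k][:,0],np.arange(-70,13,3)))
a=im[170:270,150:290];cv2.imwrite("pics/t5.png",cv2.resize(a,(784,560),interpolation=2))
```

```text
32.525
(array([ 1,  0,  2,  1,  2,  0,  0,  0,  0,  0,  0,  0,  0,  0,  0,  0,  0,
        2, 40, 35, 35, 37, 16,  1,  0,  0,  0]), array([-70, -67, -64, -61, -58, -55, -52, -49, -46, -43, -40, -37, -34,
       -31, -28, -25, -22, -19, -16, -13, -10,  -7,  -4,  -1,   2,   5,
         8,  11]))
(array([ 1,  0,  3,  2,  2,  0,  0,  0,  5,  8, 26, 32, 20,  0,  0,  0,  0,
        0,  0,  0,  0, 18,  1,  1,  0,  0,  0]), array([-70, -67, -64, -61, -58, -55, -52, -49, -46, -43, -40, -37, -34,
       -31, -28, -25, -22, -19, -16, -13, -10,  -7,  -4,  -1,   2,   5,
         8,  11]))
```

View pics/t5.png

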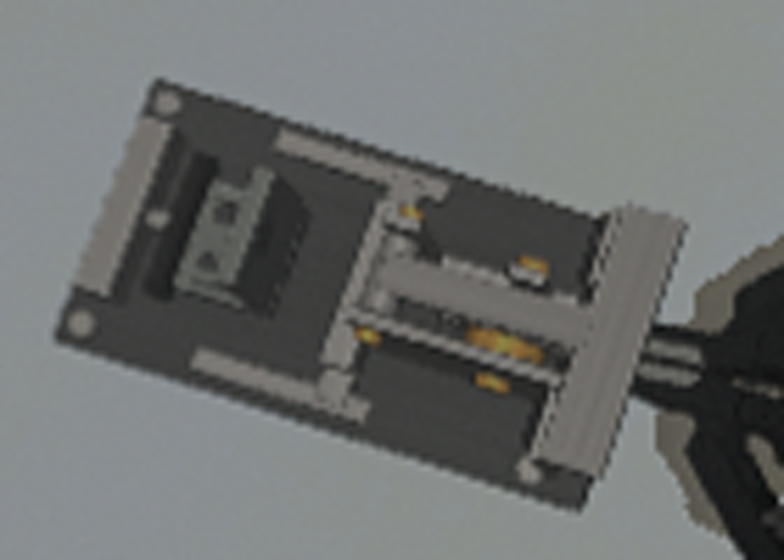

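The jaw face has gone from -4 to -33 mm, which is the full 29 mm back, and the bracket is still standing at (225,240). I'll release the pawl, retreat, and check the IK for the rest.

```bash
cat >> h.py <<'E'
def down(g): # tool x along g, pointing down
    g=np.array([g[0],g[1],0])/np.hypot(*g[:2]); return quat(np.stack([g,np.cross(-UZ,g),-UZ],1))
GP=np.array([np.cos(np.deg2rad(84.1)),np.sin(np.deg2rad(84.1)),0])
BAY=np.array([.505,-.1205,0]);WB=np.array([.6018,.2272,0])
E
python3 - <<'E'
from h import *
C=np.stack([UX,UY,UZ],1);t=lambda:round(get_state()["time"],2)
for p,g in((WB+.1*UZ,UX),(WB+.0*UZ,UX),(BAY-.016*GP+.12*UZ,GP),(BAY-.016*GP-.006*UZ,GP)):
    r=ctrl.ik(p,down(g));print(None if r is None else np.round(r,2))
p=get_state()["tcp_pos"].copy()
ctrl.movel(p-.024*UZ,max_speed=.06)
ctrl.movel(p-.024*UZ-.045*UX,max_speed=.12);print(t(),get_state()["contact_force"])
_,d=vision.grab_frame("top")
from jaw import *
q=(cloud("top",d)-FE)@C*1000;k=(q[...,0]>-1)&(q[...,0]<23)&(abs(q[...,1])<46)&(abs(q[...,1])>18)&(q[...,2]>-5);print("paddle z,slope",np.median(q[k][:,2]),np.polyfit(q[k][:,0],q[k][:,2],1));print(jaw(d))
ctrl.movel(p-.045*UX+.12*UZ,max_speed=.25);print(t())
ctrl.ungrasp();print(t())
ctrl.movep(WB+.1*UZ,down(UX));s=get_state();print(t(),s["tcp_pos"])
w,P,d=wrist();cv2.imwrite("pics/w6.png",w)
b=(P[...,2]>.07)&(P[...,2]<.088)&(np.linalg.norm(P[...,:2]-WB[:2],axis=-1)<.035)
print(b.sum(),rect(P[b]),np.median(P[b][:,2]))
tt=(P-s["tcp_pos"])@rot(s["eef_rot"])*1000
for sg in(1,-1):
    k=(sg*tt[...,1]>36)&(sg*tt[...,1]<60)&(abs(tt[...,0])<20)&(tt[...,2]<-20)&(tt[...,2]>-110)
    print("finger",sg,k.sum(),tt[k].max(0) if k.any() else 0, np.percentile(tt[k][:,0],[5,95]) if k.any() else 0)
E
```

```text
[-0.67  0.66  0.47  1.58 -0.34  0.98 -0.37]
[-0.71  0.8   0.55  1.68 -0.54  0.82 -0.2 ]
[-0.05  0.45  0.39  1.89 -0.22  0.85  0.35]
[-0.05  0.65  0.41  2.01 -0.46  0.57  0.58]
33.6 [-0.61915667  0.94276368 -0.20243868]
paddle z,slope 4.913159734150338 [-3.03423611e-03  4.95585535e+00]
(np.int64(107), array([-52.60885456, -35.97851805,  -5.05917938]), (array([602.2, 227.7]), array([ 8.7, 44. ]), 74.0))
34.38
35.16
36.42 [0.60149625 0.22523881 0.09970292]
1434 (array([604.7, 230.2]), array([ 8.8, 44.1]), 74.6) 0.0798126820221795
finger 1 8364 [ 18.19099391  59.99303124 -47.61154362] [-5.47875735 13.89482178]
finger -1 8111 [ 18.37355689 -36.00944514 -47.08930535] [-5.62243545 13.87556244]
```

View pics/w6.png

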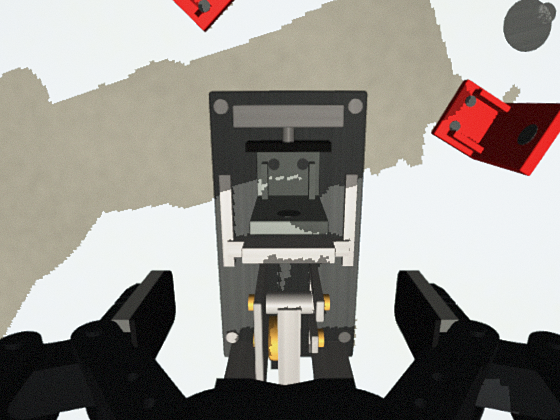

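The pawl is down with the paddle level, the jaw is back, and the bracket web is centred between the open fingers at (288,215). I'll grasp and lift.

Run:
```python
from h import *
t=lambda:round(get_state()["time"],2)
p=np.array([.603,.2285,.0])
ctrl.movel(p+[0,0,.003],max_speed=.12);s=get_state();print(t(),s["tcp_pos"],s["contact_force"])
ctrl.close_gripper(40);s=get_state();print(t(),s["width"],s["gripper_force"],s["contact_force"],s["tcp_pos"])
if .035<s["width"]<.052:
    ctrl.movel(p+[0,0,.02],max_speed=.08);ctrl.movel(p+[0,0,.12],max_speed=.2)
    s=get_state();print(t(),s["width"],s["gripper_force"],s["contact_force"])
    w,P,d=wrist();cv2.imwrite("pics/w7.png",w)
    tt=(P-s["tcp_pos"])@rot(s["eef_rot"])*1000
    k=(abs(tt[...,1])<20)&(abs(tt[...,0])<12)&(tt[...,2]<-60)&(tt[...,2]>-95);print("top of web (tool z)",k.sum(),np.median(tt[k],0) if k.any() else 0, [np.percentile(tt[k][:,2],[2,98])] if k.any() else 0)
    k=(abs(tt[...,1])<20)&(tt[...,0]<45)&(tt[...,0]>8)&(tt[...,2]<20)&(tt[...,2]>-40);print("foot top",k.sum(),np.median(tt[k],0) if k.any() else 0)
```

```text
37.42 [0.60362106 0.22841789 0.00371714] [-0.19111367 -0.80919237  0.44846851]
37.89 0.04352497579928454 40.86450219154358 [ 0.05221886 -0.9335382   5.70355869] [0.60350401 0.22852186 0.00375361]
38.91 0.04336584544788081 41.02324068546295 [-0.13938308  0.47533334 -3.17445918]
top of web (tool z) 5804 [ 4.62467868e+00  3.50133007e-02 -7.49978810e+01] [array([-77.28618537, -60.73281972])]
foot top 5869 [ 24.12623151  -0.2618798  -14.63715109]
```

View pics/w7.png

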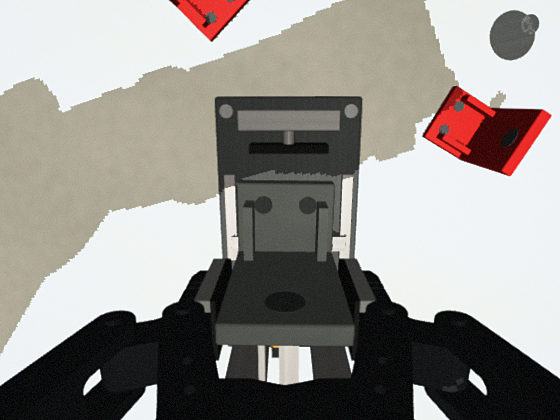

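Run:
```python
from h import *
t=lambda:round(get_state()["time"],2)
b=BAY-.016*GP;Q=down(GP)
ctrl.movep(b+.12*UZ,Q);print(t(),get_state()["width"],get_state()["tcp_pos"])
im,d=vision.grab_frame("top");X=cloud("top",d);cv2.imwrite("pics/t8.png",im)
ctrl.movel(b+.012*UZ,max_speed=.12);ctrl.pause(.15)
f0=get_state()["contact_force"][2];z=.004
while z>-.009:
    ctrl.movel(b+z*UZ,max_speed=.04);f=get_state()["contact_force"][2]-f0;print(t(),round(z,4),get_state()["tcp_pos"][2],round(f,1))
    if f>3.5:break
    z-=.0015
ctrl.ungrasp();print(t());ctrl.movel(b+.13*UZ,max_speed=.2);ctrl.pause(.1)
w,P,d=wrist();cv2.imwrite("pics/w8.png",w)
k=(P[...,2]>.062)&(P[...,2]<.085)&(np.linalg.norm(P[...,:2]-b[:2],axis=-1)<.04);print(k.sum(),rect(P[k]),np.median(P[k][:,2]))
print(t(),get_state()["contact_force"])
```

```text
40.37 0.04352479184167564 [ 0.50408654 -0.13513165  0.11975691]
41.97 0.004 0.00366320657356968 -0.4
42.22 0.0025 0.0024551024959735337 -0.2
42.47 0.001 0.0009169205725841276 -0.3
42.72 -0.0005 -0.0005914327827669097 -0.5
42.97 -0.002 -0.0020934773617165142 -0.4
43.22 -0.0035 -0.003285568311802184 3.6
43.71
1069 (array([ 503.5, -134.6]), array([ 8.6, 43.9]), 83.7) 0.07278546480748549
44.67 [-0.74726152  0.0599997  -0.6203144 ]
```

View pics/w8.png

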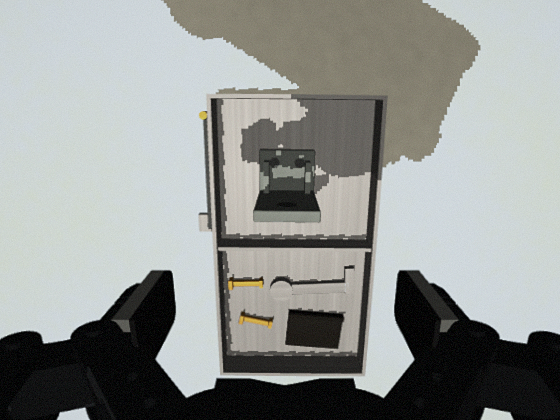

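The bracket stands upright in the empty bay at (287,190), top 73 mm high. The other parts look undisturbed and the gripper is clear, so I'm handing in.

```bash
python3 -c "
from station import ticket
print(ticket.close_job())"
```

```text
the job is handed in; nothing more can be done
None
```

The job is done and handed in at about 45 s: the pawl was lifted with about 5 N and held until the jaw was fully back, then let down, and the grey bracket stands upright in the empty bay with the other parts seen undisturbed.

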